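Hold the spring clip gaping over the blue file

ROBOT

A 6-joint arm with a two-finger parallel gripper is mounted at the origin on the work surface. World frame = base frame: x ahead of the robot, y to its left, z up, the work surface at z = 0. Lengths are in m, angles in degrees, forces in N, time in s.
With the tool pointing down it reaches from about 0.4 to 0.825 m from the base axis. Payload 7 kg.
Tool frame: the origin (TCP) lies at the very end of the fingers, on their centre line; the grasp point (between the pads) lies 19 mm behind it (grasp_offset is the x of the grasp point in the tool frame, in m); x points along the fingers, y is the direction in which the jaws open and shut, and the axes are right-handed (so a half turn about x gives the same grasp; the last joint's range is limited). The gripper opens to 88 mm and grips with 3 to 60 N. Pads are 19 mm wide; open, the fingers measure 130 mm over their backs; the gripper's body (78 mm by 193 mm) begins 47 mm behind the grasp point.
Start: joints at [-50.071, 20.546, 0.682, 0, -70.136, -16.507], TCP at [0.268, -0.619, 0.205] pointing down, gripper open.
Joint ranges: [-176.03, 176.03], [-82.01, 121.73], [-58.28, 71.71], [-173.87, 95.51], [-174.79, -0.11], [-173.66, 173.66]. Speed limits (degrees/s): [136.94, 136.94, 172.46, 180, 180, 180].

INTERFACE

Orientations are given as [roll, pitch, yaw] about the fixed x, y, z axes, in that order (R = Rz(yaw) Ry(pitch) Rx(roll)).
In Python, from plant import get_obs, snapshot, close_job, grasp_offset gives the robot as it stands.
- The arm moves only by the tool carry_out, never from a script. Its argument "series" is a list that holds one entry, the list of rows, each a list of 6 numbers: the shift along the tool's x, y, z in mm, then the turn, a rotation vector about the tool's x, y, z in degrees. A call has 1 to 10 rows; each row is the pose to reach, as a shift and turn from the pose commanded when the call began, along the tool's axes at that moment; what a row does not reach only later rows make up. A row lasts 1/8 s, in which the tool goes at most 62.5 mm and 10.7 degrees, less where a joint would pass 70% of its speed; a pose out of reach is approached as far as the arm can. A call with a gripper value outside its range is refused whole. "hand" is the gripper's target within -1 to 1 (shut at 1, half-way at 0, fully open at -1), set as the call begins (left out, the last holds). The fingers move at their own pace and stop on an object; the grip force is fixed at half the most. Time passes only in rows, so rows that repeat a pose let the fingers close. It gives the time, the measured TCP pose, the force and the opening at its end, in the units of the state.
- get_obs(): the state, without advancing time (a new reading comes with each control period).
- snapshot(name): name is "scene" or "top" or "wrist"; returns a dict with "color" (420x560x3 uint8, red, green, blue), "fx", "fy", "cx", "cy" (pixels), "eye" and "attitude" of the camera in the world. Camera axes: x right, y down, z forward; pixel columns grow to the right and rows downward; lengths in m; the calibration is good to about 2 mm. A picture is of the moment at which its call begins. There is no depth.
- close_job(): hands the job in, once; it reports no verdict.
The state is a dict: "clock": time; "joint_pos": joint angles; "qvel": joint speeds; "tau": joint torques, N m; "tool_pos": TCP position; "orientation": TCP orientation; "force": force on the tool from outside, world axes, zero at the start; "moment": the same for the moment, N m; "opening": finger opening in m.
Only numpy, scipy, OpenCV 4.12 (cv2) and the standard library are available. Lean on these libraries where they do the work, as an engineer would, in place of code of your own. Each camera call takes 0.05 s, during which the arm holds its last target.

TASK

Pick up the orange spring clip by its two handles, squeeze it wide open against its spring while it is up off the desk, and lower it over the white mark in the middle of the blue file's top edge, clip square to the file, until you feel the edge come up against the steel pin at the bottom of the clip's mouth. Finish while still holding it there: pressed lightly on the edge and squeezed open, with both jaws clear of the file on either side so that a loose sheet could be slipped in beside it. Do not push hard on the blue file, and leave the tan file and the other things on the desk alone.

Things in the scene. Friction and masses are not known exactly. Their poses are not given: they have to be found in the camera images.
- clip_pivot (a point): Centre of the orange spring clip's steel hinge pin (4 mm radius), which is also the bottom of its mouth, 40 mm above the jaw tips. x runs along the pin; jaws and handles spread along y. The frame turns with the clip's +y half: upright (z up) while the clip is closed, leaning about x by half the opening angle when squeezed evenly.
- handle_a (a point): Rounded top end (6 mm thick, 40 mm long along x) of the +y handle: closed, it lies 39 mm above the pin and 23 mm out in y. The handles are flat plates that slope outwards from the pin up, 52 mm over the outside at the top when closed. At an opening of 0.72 rad their outer faces are parallel, 22 mm apart, and 38 mm tall.
- handle_b (a point): Rounded top end of the like handle on the opposite (-y) side. Squeezing both handles together along y, near their top ends, opens the jaws below: 6 N starts it, about 16 N keeps it fully open.
- clip_jaw (a joint): Opening angle of the clip between its two halves, rad: 0 closed, 0.74 fully open (end stop). A spring closes it.
- jaw_tip_a (a point): Gripping face of the jaw on the clip's +y side, at the middle of the pad, 35 mm below the pin. The pads are 10 mm tall; closed, both pads meet.
- jaw_tip_b (a point): Gripping face of the opposite jaw (-y side), at the middle of the pad, 35 mm below the pin.
- clip: The whole orange spring clip, 80 g, 40 mm wide, 82 mm tall, at first standing closed on the desk on its jaw tips, handles up. Origin between the jaw tips, 40 mm below the pin when closed; axes as for the pin. Fully open, the jaws reach 26 mm to either side below the pin.
- file_blue: Blue stiff file, 150 mm long, 6 mm thick, standing upright in a fixed grey stand (170 x 56 x 30 mm) on a springy pad: pushed down on, it starts to give at about 2 N and sinks 1 mm for each further 1.5 N, at most 8 mm. Its top edge is 140 mm above the desk. Origin on the desk under its centre, x along the file's length, y across its thickness, z up.
- file_blue_edge (a point): Middle of the blue file's top edge, on its upper surface, 140 mm above the desk, where a white mark 36 mm long wraps over it; axes as for the file.
- file_tan: Tan file of the same shape and size in a like stand, not to be touched; origin and axes as for the blue file.
- flask: blue drinking flask with a grey cap, 66 mm across, 215 mm tall, standing; origin at the centre of its underside
- pen_cup: black pen cup, 76 mm across, 100 mm tall, with two pens standing up to 155 mm; origin at the centre of its underside
- stapler: red and black desk stapler, 130 x 34 x 50 mm, lying flat; origin at the centre of its underside
- stamp: dark wooden hand stamp, 36 mm across, 70 mm tall, standing; origin at the centre of its underside
- eraser: white eraser, 45 x 20 x 12 mm; origin at the centre of its underside
- mouse: black computer mouse, 100 x 60 x 30 mm; origin at the centre of its underside
- mug: white mug, 80 mm across, 90 mm tall; origin at the centre of its underside

How it is judged:
By the outcome, as a careful person would: the job done as asked, in the order asked, and still so for the second after the job is handed in, while the arm keeps its last pose, push and grip.
It also fails if it takes over 40 s, if anything falls off the work surface, if the arm or the gripper's body presses on something with over 40 N, if the wrist force passes 120 N, or if a joint passes its speed limit or range.

## Working session

There is one attempt and no reset: what is moved stays moved. The work goes in short steps, Python scripts to look and compute and a tool call to move; the robot and the scene stay as the last step left them, time stands still between calls to the robot, and variables do not carry over. Pictures are saved under pics/ and viewed, and the job is handed in when it is done.

Besides the shell and the picture viewer there is one more tool, called after "Emit:" in YAML: its name, and indented under it one key for each argument. carry_out: Moves the arm, as the interface text tells. Its arguments: {"type":"object","properties":{"series":{"type":"array","items":{"type":"array","items":{"type":"array","items":{"type":"number"}}}},"hand":{"type":"number"}},"required":["series"]}

```bash
ls; mkdir -p pics; python3 - <<'E'
from plant import *
import cv2
print(get_obs(),grasp_offset)
for n in ["scene","top","wrist"]:
    s=snapshot(n); cv2.imwrite(f"pics/{n}0.png",s["color"][:,:,::-1]); print(n,s["fx"],s["fy"],s["cx"],s["cy"],s["eye"],s["attitude"])
E
```

```text
pics
{'clock': 0.0, 'joint_pos': array([-5.00714331e+01,  2.05933197e+01,  6.30888413e-01, -2.20259907e-02,
       -7.01338760e+01, -1.65065647e+01]), 'qvel': array([ 0.0450146 ,  0.01144129,  0.04633148, -0.04180828, -0.0315073 ,
       -0.02194264]), 'tau': array([ 1.91359875e-03, -5.82714272e+01,  2.93061680e+01,  6.99740097e+00,
        6.91430309e-03, -1.99353390e-04]), 'tool_pos': array([ 0.26807107, -0.61889168,  0.20397352]), 'orientation': array([ 94.37482137,  89.90149133, 117.78932129]), 'force': array([ 0.22790332, -0.30808956, -0.69852028]), 'moment': array([0.03717686, 0.01782878, 0.00676858]), 'opening': 0.0876254103512899} -0.0188
scene 488.3512231399275 488.3512231399275 285.3156674521878 204.31375637308227 [1.70532577 0.34124313 0.87657299] [-122.13843709    0.53419561  106.26184626]
top 504.6656527218782 504.6656527218782 273.4893550423942 210.30792398359898 [0.17145187 0.00593697 1.89474829] [-1.68489675e+02  1.08657868e-01 -9.07073071e+01]
wrist 321.822867090807 321.822867090807 280.34515565462056 214.33397356219427 [ 0.19290588 -0.6518766   0.38302656] [ 1.62492129e+02 -5.28162749e-02  1.13433272e+02]
```

View pics/scene0.png

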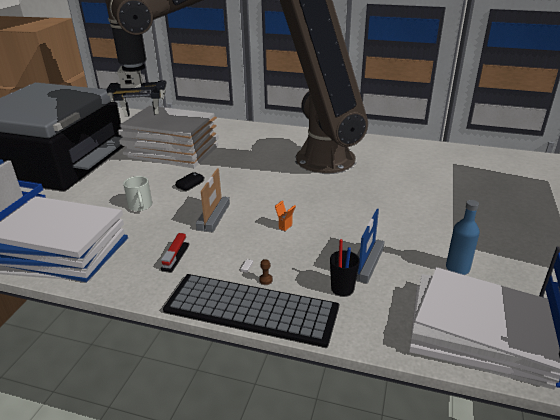

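View pics/top0.png

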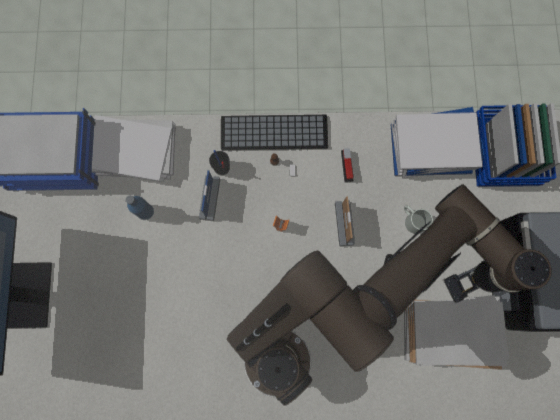

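View pics/wrist0.png

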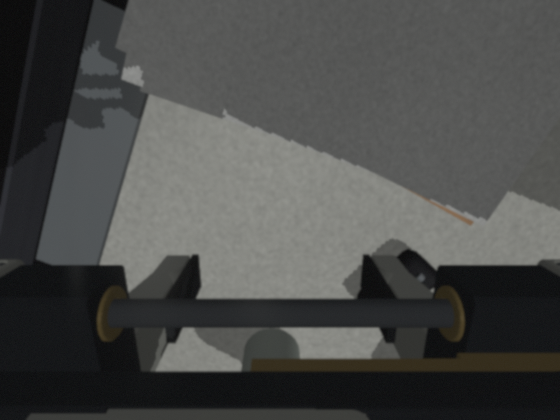

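The top view shows the clip at about (281,224), the blue file at (208,195) and the tan file at (346,222). In the scene view the clip is at about (286,215) and the blue file at (371,240). Next I'll zoom in and measure.

```bash
cat > h.py <<'E'
import numpy as np, cv2
from scipy.spatial.transform import Rotation as R
from plant import *
def rot(a): return R.from_euler('xyz',a,degrees=True).as_matrix()
def ray(s,u,v):
    d=rot(s["attitude"])@np.array([(u-s["cx"])/s["fx"],(v-s["cy"])/s["fy"],1]); return np.array(s["eye"]),d
def plane(s,u,v,z):
    e,d=ray(s,u,v); return e+d*(z-e[2])/d[2]
def tri(s1,p1,s2,p2):
    e1,d1=ray(s1,*p1); e2,d2=ray(s2,*p2); d1/=np.linalg.norm(d1); d2/=np.linalg.norm(d2)
    t=np.linalg.lstsq(np.c_[d1,-d2],e2-e1,rcond=None)[0]
    a=e1+t[0]*d1;b=e2+t[1]*d2
    return (a+b)/2,np.linalg.norm(a-b)
def proj(s,p):
    c=rot(s["attitude"]).T@(np.array(p)-s["eye"]); return np.array([s["fx"]*c[0]/c[2]+s["cx"],s["fy"]*c[1]/c[2]+s["cy"]])
E
python3 - <<'E'
import pickle
from h import *
S={n:snapshot(n) for n in("scene","top")}
pickle.dump(S,open("s0.pkl","wb"))
def crop(n,u,v,w,h,k):
    c=S[n]["color"][v:v+h,u:u+w,::-1]; return cv2.resize(c,None,fx=k,fy=k,interpolation=cv2.INTER_CUBIC)
cv2.imwrite("pics/c1.png",np.hstack([crop("top",190,160,50,70,8),crop("top",260,200,50,70,8)]))
cv2.imwrite("pics/c2.png",np.hstack([crop("scene",345,205,50,75,8),crop("scene",265,180,50,75,8)]))
E
```

```text
(no output)
```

View pics/c1.png

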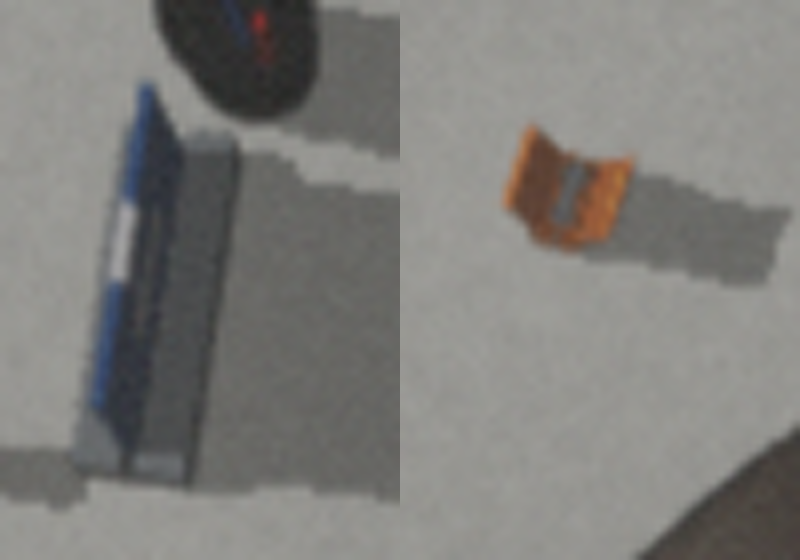

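View pics/c2.png

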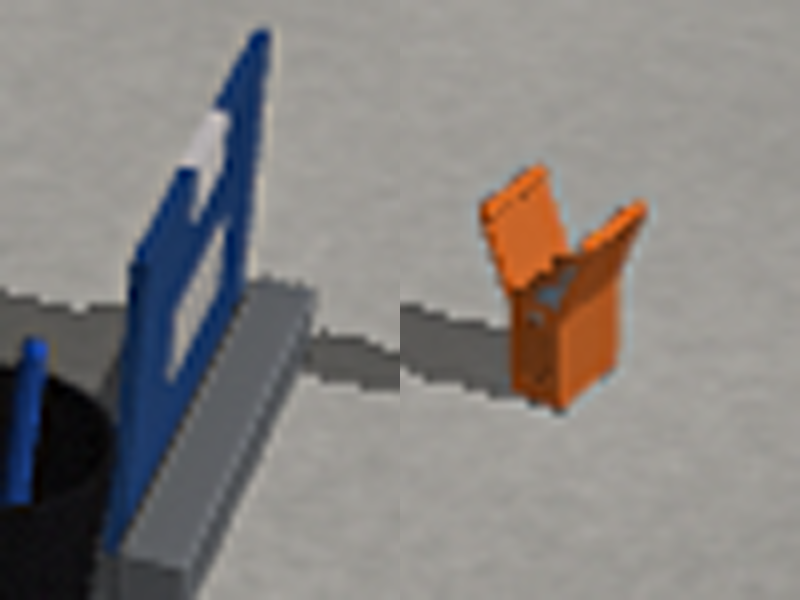

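```bash
python3 - <<'E'
import pickle
from h import *
S=pickle.load(open("s0.pkl","rb"))
t,s=S["top"],S["scene"]
def c(x,y,u,v): return ((x+.5)/8-.5+u,(y+.5)/8-.5+v)
f=lambda *p:np.round(p[0],4)
A=lambda x,y:c(x,y,190,160); B=lambda x,y:c(x,y,260-50,200)
C=lambda x,y:c(x,y,345,205); D=lambda x,y:c(x,y,265-50,180)
print("edge far/near/mark",*[plane(t,*A(*p),.14).round(4) for p in[(146,85),(98,405),(130,205),(120,281)]])
print("mark tri",tri(t,A(124,243),s,C(205,140)))
print("far tri",tri(t,A(146,85),s,C(140,255)), "near", tri(t,A(98,405),s,C(262,32)))
for p in[(530,125),(508,205),(632,158),(610,240)]: print("handle",plane(t,*B(*p),.080).round(4))
print("scn handles",[plane(s,*D(*p),.080).round(4) for p in[(543,168),(485,212),(642,205),(570,255)]])
print("pin ends",[plane(t,*B(*p),.042).round(4) for p in[(574,165),(562,220)]])
print("jaw bottom scene",[plane(s,*D(*p),0).round(4) for p in[(560,410),(515,388),(618,368)]])
# contours of masks
for n,im in S.items():
    h=cv2.cvtColor(im["color"],cv2.COLOR_RGB2HSV)
    m=cv2.inRange(h,(5,150,60),(16,255,255)); m[:180]=0;m[250:]=0;m[:,:262]=0;m[:,310:]=0
    ys,xs=np.nonzero(m);print(n,xs.min(),xs.max(),ys.min(),ys.max(),cv2.minAreaRect(np.c_[xs,ys].astype(np.float32)))
E
```

```text
edge far/near/mark [0.6795 0.24   0.14  ] [0.5325 0.2592 0.14  ] [0.6238 0.2464 0.14  ] [0.5889 0.2503 0.14  ]
mark tri (array([0.60637183, 0.24941037, 0.13949058]), np.float64(0.0010823299756680409))
far tri (array([0.67925522, 0.23951225, 0.14106558]), np.float64(0.0006059807992762788)) near (array([0.5327448 , 0.25955971, 0.13864093]), np.float64(0.0002275708828612435))
handle [ 0.5227 -0.0035  0.08  ]
handle [0.4857 0.0071 0.08  ]
handle [ 0.5067 -0.0499  0.08  ]
handle [ 0.4689 -0.0392  0.08  ]
scn handles [array([ 0.4715, -0.0357,  0.08  ]), array([ 0.508 , -0.0479,  0.08  ]), array([0.4872, 0.0084, 0.08  ]), array([ 0.5283, -0.0083,  0.08  ])]
pin ends [array([ 0.5108, -0.0239,  0.042 ]), array([ 0.4848, -0.018 ,  0.042 ])]
jaw bottom scene [array([ 0.5172, -0.0163,  0.    ]), array([ 0.5076, -0.0374, -0.    ]), array([ 0.4836, -0.0023,  0.    ])]
scene 275 295 201 230 ((282.89923095703125, 215.47879028320312), (19.777006149291992, 27.96592140197754), 11.888657569885254)
top 281 287 221 229 ((284.60003662109375, 225.300048828125), (3.130495071411133, 9.838699340820312), 26.56505012512207)
```

```bash
cat >> h.py <<'E'
def goal(p,yaw_x,o=None):
    """tool target: TCP p, pointing down, tool y along +-clip y (clip x at yaw_x deg)"""
    o=o or get_obs(); T=rot(o["orientation"]); p0=np.array(o["tool_pos"])
    best=None
    for k in(0,180):
        a=np.radians(yaw_x+90+k); y=np.array([np.cos(a),np.sin(a),0]); x=np.array([0,0,-1.]); G=np.c_[x,y,np.cross(x,y)]
        rv=np.degrees(R.from_matrix(T.T@G).as_rotvec())
        if best is None or np.linalg.norm(rv)<np.linalg.norm(best): best=rv
    print("shift mm",(T.T@(np.array(p)-p0)*1e3).round(1),"turn",best.round(2),"tool axes\n",T.round(3))
E
python3 - <<'E'
from h import *
print(get_obs()["joint_pos"])
goal([.496,-.021,.205],-17.5)
E
```

```text
[-5.00716886e+01  2.05705835e+01  6.64045594e-01 -7.44634884e-03
 -7.01358930e+01 -1.65062113e+01]
shift mm [-2.000e-01  4.584e+02  4.468e+02] turn [ 4.092e+01 -2.000e-02 -4.000e-02] tool axes
 [[-0.    -0.397  0.918]
 [ 0.001  0.918  0.397]
 [-1.     0.001 -0.   ]]
```

Emit:
carry_out:
  series:
    - [[-30,50,48,5,0,0],[-30,95,93,10,0,0],[-30,140,137,14,0,0],[-30,185,181,18,0,0],[-30,230,225,22,0,0],[-30,275,268,26,0,0],[-30,320,312,30,0,0],[-30,365,356,34,0,0],[-30,410,400,38,0,0],[-30,440,430,40.9,0,0]]
  hand: -1

```text
clock: 1.5
tool_pos: [0.4883, -0.0425, 0.2353]
orientation: [34.1, 89.9, 16.6]
force: [0.2, -0.4, 0.8]
opening: 0.0876
```

```bash
python3 - <<'E'
from h import *
o=get_obs();print(o["joint_pos"].round(1),o["qvel"].round(1))
w=snapshot("wrist");cv2.imwrite("pics/w1.png",w["color"][:,:,::-1])
import pickle;pickle.dump(w,open("w1.pkl","wb"))
for p in [(.4960,-.0214,.08),(.496,-.021,.04)]: print(proj(w,p))
goal([.496,-.021,.235],-17.5)
E
```

```text
[  18.1    1.7  -19.2    0.   -69.1 -125.6] [ 47.7  11.4  11.5   0.1  -0.2 -70.1]
[301.57025465 193.97230171]
[299.77661759 185.7174842 ]
shift mm [ 0.1 17.9 -0.3] turn [-0.1   0.09 -0.1 ] tool axes
 [[ 0.002  0.302  0.953]
 [ 0.001  0.953 -0.302]
 [-1.     0.002  0.002]]
```

View pics/w1.png

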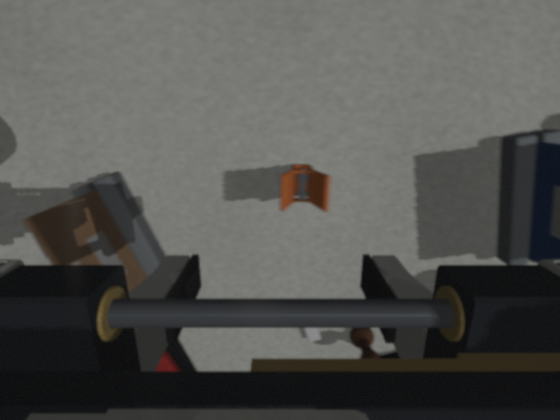

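Emit:
carry_out:
  series:
    - [[0,0,0,0,0,0],[0,18,0,0,0,0],[0,18,0,0,0,0],[0,18,0,0,0,0]]

```text
clock: 2.05
tool_pos: [0.4932, -0.0281, 0.235]
orientation: [-146.6, 90.0, -164.2]
force: [0.5, 0.5, 0.3]
opening: 0.0875
```

```bash
python3 - <<'E'
from h import *
o=get_obs();print(o["joint_pos"].round(1),o["qvel"].round(1),o["tool_pos"])
w=snapshot("wrist")
c=w["color"][130:250,220:380,::-1];cv2.imwrite("pics/w2.png",cv2.resize(c,None,fx=5,fy=5,interpolation=cv2.INTER_CUBIC))
import pickle;pickle.dump(w,open("w2.pkl","wb"))
for p in [(.4960,-.0214,.08),(.496,-.021,.04)]: print(proj(w,p))
goal([.496,-.021,.235],-17.5)
E
```

```text
[  19.6    2.1  -18.8   -0.   -69.1 -127.1] [-0.2 -0.2  0.   0.   0.  -0. ] [ 0.49317538 -0.02810598  0.23498711]
[287.46288475 193.94785305]
[287.0964064  185.71638805]
shift mm [-0.   7.7  0.5] turn [-0.02  0.   -0.  ] tool axes
 [[ 0.     0.301  0.954]
 [ 0.     0.954 -0.301]
 [-1.     0.     0.   ]]
```

View pics/w2.png

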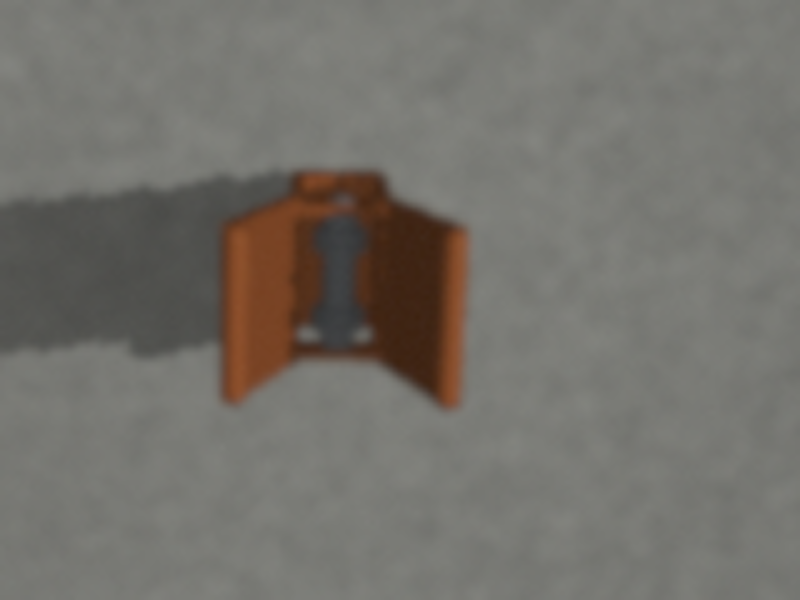

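```bash
python3 - <<'E'
from h import *
import pickle
w=pickle.load(open("w2.pkl","rb"))
P=[plane(w,220+(x+.5)/5-.5,130+(y+.5)/5-.5,.081) for x,y in[(235,222),(234,403),(457,228),(452,407)]]
print(np.round(P,4)); c=np.mean(P,0);print(c)
d=(P[2]+P[3]-P[0]-P[1]); e=P[0]+P[2]-P[1]-P[3]
print(np.degrees(np.arctan2(d[1],d[0])), np.degrees(np.arctan2(e[1],e[0])),np.linalg.norm(d)/2,np.linalg.norm(e)/2)
print(R.from_euler('xyz',w["attitude"],degrees=True).as_matrix().round(3), w["eye"])
goal([c[0],c[1],.235],-18)
E
```

```text
[[ 0.4688 -0.0358  0.081 ]
 [ 0.5062 -0.0484  0.081 ]
 [ 0.4839  0.008   0.081 ]
 [ 0.5212 -0.0037  0.081 ]]
[ 0.49500794 -0.01995818  0.081     ]
71.18183972731359 162.00260309609095 0.046759083556457304 0.03927495029168259
[[ 0.301  0.909  0.287]
 [ 0.954 -0.287 -0.091]
 [-0.001  0.301 -0.954]] [ 0.41489879 -0.00355503  0.41388137]
shift mm [-0.   8.4 -0.7] turn [ 0.48  0.   -0.  ] tool axes
 [[ 0.     0.301  0.954]
 [ 0.     0.954 -0.301]
 [-1.     0.     0.   ]]
```

Emit:
carry_out:
  series:
    - [[0,8,0,0.6,0,0],[50,8,0,0.6,0,0],[100,8,0,0.6,0,0],[150,8,0,0.6,0,0],[175,8,0,0.6,0,0],[181,8,0,0.6,0,0],[181,8,0,0.6,0,0],[181,8,0,0.6,0,0]]

```text
clock: 3.1
tool_pos: [0.4968, -0.0196, 0.0553]
orientation: [33.3, 89.9, 15.2]
force: [0.2, 0.5, 0.5]
opening: 0.0877
```

```bash
python3 - <<'E'
from h import *
o=get_obs();print(o["qvel"].round(1),o["tool_pos"],o["force"])
w=snapshot("wrist");s=snapshot("scene")
c=s["color"][140:260,220:380];c=cv2.resize(c,(560,420),interpolation=cv2.INTER_CUBIC)
cv2.imwrite("pics/g1.png",cv2.resize(np.vstack([w["color"],c])[:,:,::-1],(400,600)))
E
```

```text
[ 0.  -0.3 -0.3 -0.   0.2  0. ] [ 0.49678066 -0.01958758  0.05525213] [0.19370096 0.46795562 0.54498844]
```

View pics/g1.png

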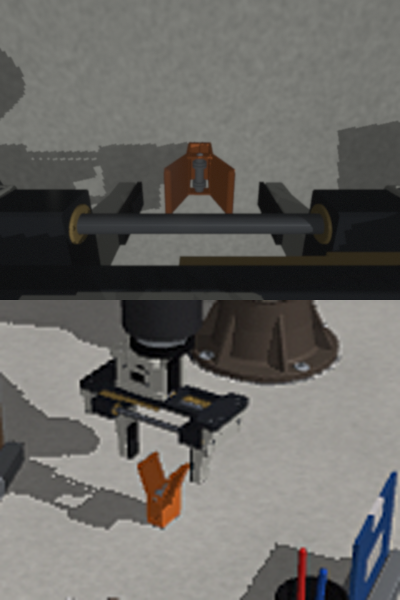

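```bash
python3 - <<'E'
from h import *
w=snapshot("wrist");s=snapshot("scene")
import pickle;pickle.dump((w,s),open("g1.pkl","wb"))
o=get_obs();T=rot(o["orientation"]);p=o["tool_pos"]
def dots(sn,u,v,ww,hh,k):
    c=cv2.resize(sn["color"][v:v+hh,u:u+ww,::-1],None,fx=k,fy=k,interpolation=cv2.INTER_CUBIC)
    for q,col in[(p,(0,255,0)),(p+T@[-.019,.044,0],(255,0,255)),(p+T@[-.019,-.044,0],(255,0,255)),(p+T@[0,.044,0],(255,255,0)),(p+T@[0,-.044,0],(255,255,0)),(np.array([.4955,-.0205,.081]),(255,0,0))]:
        x,y=proj(sn,q); cv2.circle(c,(int((x-u)*k),int((y-v)*k)),3,col,-1)
    return c
cv2.imwrite("pics/g2.png",np.vstack([dots(w,80,160,400,150,2),cv2.resize(dots(s,235,150,100,75,4),(533,400))[:300].copy().repeat(1,0) if 0 else np.pad(dots(s,235,160,100,75,4),((0,0),(0,400),(0,0)))]))
E
```

```text
(no output)
```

View pics/g2.png

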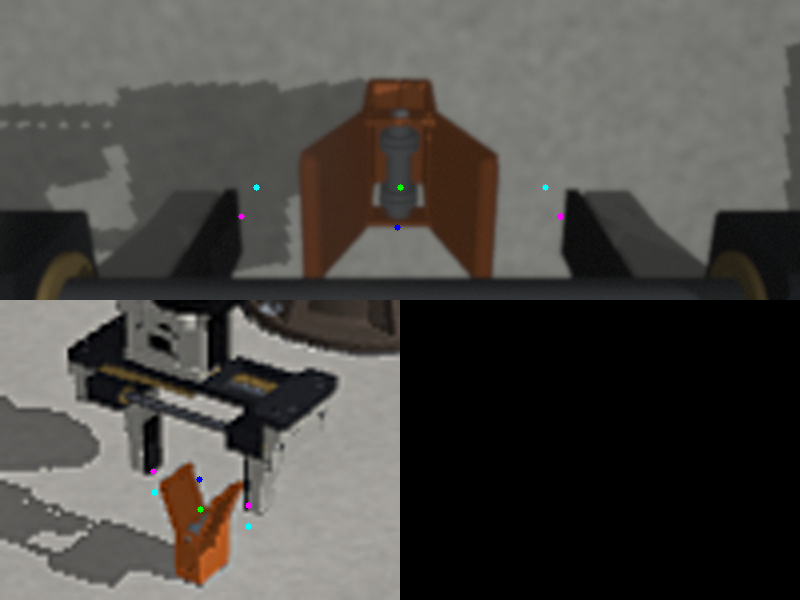

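Emit:
carry_out:
  series:
    - [[5,-1,-1,0,0,0],[5,-1,-1,0,0,0],[5,-1,-1,0,0,0],[5,-1,-1,0,0,0],[5,-1,-1,0,0,0],[5,-1,-1,0,0,0],[5,-1,-1,0,0,0],[5,-1,-1,0,0,0]]
  hand: -0.03

```text
clock: 4.3
tool_pos: [0.4963, -0.0198, 0.0505]
orientation: [31.7, 89.8, 13.7]
force: [-1.6, 2.2, 11.0]
opening: 0.0454
```

```bash
cat >> h.py <<'E'
def look(name,u=235,v=160):
    o=get_obs();print(o["clock"],o["tool_pos"].round(4),o["force"].round(2),o["moment"].round(3),o["opening"])
    w=snapshot("wrist");s=snapshot("scene")
    c=cv2.resize(s["color"][v:v+75,u:u+100],None,fx=5.6,fy=5.6,interpolation=cv2.INTER_CUBIC)[:, :560]
    im=np.vstack([w["color"][120:320],c])[:,:,::-1]
    cv2.imwrite(name,im[:600]); return w,s
E
python3 -c "
from h import *
look('pics/g3.png')"
```

```text
4.3 [ 0.4963 -0.0198  0.0505] [-1.63  2.22 11.03] [ 0.974  0.52  -0.008] 0.04543289944550764
```

View pics/g3.png

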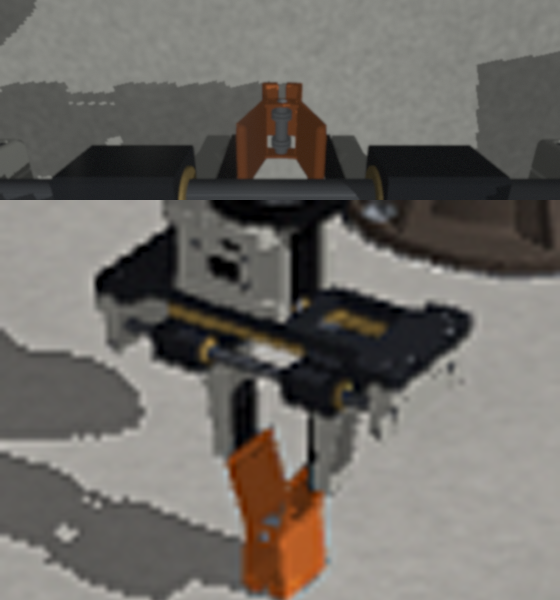

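Emit:
carry_out:
  series:
    - [[-5,0,0,0,0,0],[-15,0,0,0,0,0],[-30,0,0,0,0,0],[-50,0,0,0,0,0],[-70,0,0,0,0,0],[-70,0,0,0,0,0],[-70,0,0,0,0,0]]

```text
clock: 5.28
tool_pos: [0.4942, -0.0206, 0.1189]
orientation: [140.1, 90.0, 122.0]
force: [-0.4, 0.9, -1.3]
opening: 0.0455
```

```bash
python3 -c "
from h import *
look('pics/g4.png',235,140)"
```

```text
5.275 [ 0.4942 -0.0206  0.1189] [-0.44  0.93 -1.27] [-0.071 -0.047 -0.024] 0.045529723341513506
```

View pics/g4.png

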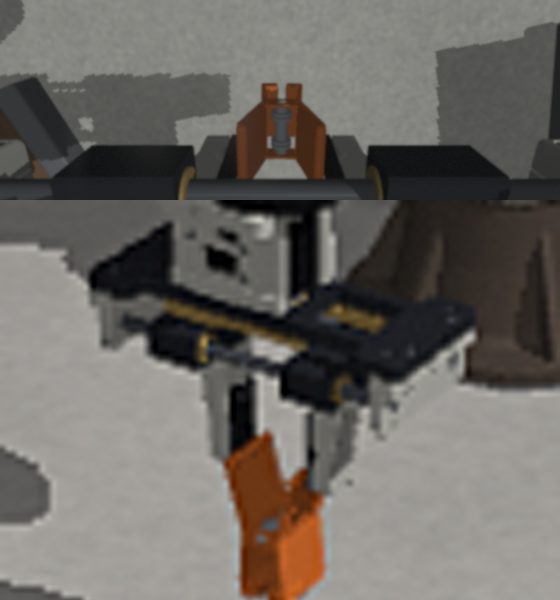

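The clip is held and lifted clear of the desk. Next is the full squeeze, done in stages.

Emit:
carry_out:
  series:
    - [[-30,0,0,0,0,0],[-60,0,0,0,0,0],[-80,0,0,0,0,0]]
  hand: 0.2

```text
clock: 5.75
tool_pos: [0.4946, -0.0206, 0.1996]
orientation: [-111.3, 90.0, -129.3]
force: [-0.0, -0.1, -1.1]
opening: 0.035
```

Emit:
carry_out:
  series:
    - [[0,0,0,0,0,0],[0,0,0,0,0,0],[0,0,0,0,0,0],[0,0,0,0,0,0],[0,0,0,0,0,0],[0,0,0,0,0,0]]
  hand: 1

```text
clock: 6.5
tool_pos: [0.4944, -0.0205, 0.1988]
orientation: [-147.0, 90.0, -165.1]
force: [0.7, -1.0, -0.7]
opening: 0.0202
```

```bash
python3 -c "
from h import *
w,s=look('pics/g5.png',235,100)
import pickle;pickle.dump((w,s),open('g5.pkl','wb'))
goal([.6065,.249,.24],-7.6);print(get_obs()['joint_pos'])"
```

```text
6.5 [ 0.4944 -0.0205  0.1988] [ 0.69 -1.01 -0.72] [-0.072 -0.004 -0.024] 0.020223011142916598
shift mm [-41.  291.   22.8] turn [-10.48  -0.    -0.  ] tool axes
 [[-0.     0.31   0.951]
 [ 0.     0.951 -0.31 ]
 [-1.     0.    -0.   ]]
[ 2.04243209e+01  3.64980556e+00 -2.19876046e+01 -2.57789809e-03
 -6.43618733e+01 -1.28500231e+02]
```

View pics/g5.png

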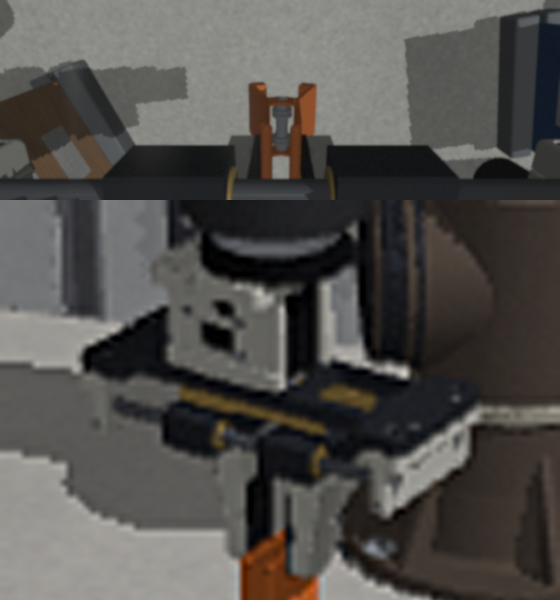

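Emit:
carry_out:
  series:
    - [[-30,30,3,-2,0,0],[-41,80,7,-4,0,0],[-41,130,10,-6,0,0],[-41,180,14,-8,0,0],[-41,230,18,-9,0,0],[-41,270,21,-10.5,0,0],[-41,291,23,-10.5,0,0],[-41,291,23,-10.5,0,0],[-41,291,23,-10.5,0,0],[-41,291,23,-10.5,0,0]]

```text
clock: 7.85
tool_pos: [0.6065, 0.248, 0.2405]
orientation: [45.2, 90.0, 37.6]
force: [-0.3, -0.5, 0.5]
opening: 0.0205
```

```bash
python3 - <<'E'
from h import *
o=get_obs();print(o["clock"],o["tool_pos"].round(4),o["force"].round(2),o["opening"],o["qvel"].round(1))
import pickle
S={n:snapshot(n) for n in("scene","top","wrist")};pickle.dump(S,open("s3.pkl","wb"))
a=cv2.resize(S["scene"]["color"][170:270,320:420],None,fx=5,fy=5,interpolation=cv2.INTER_CUBIC)
cv2.imwrite("pics/f1.png",a[:,:,::-1]); cv2.imwrite("pics/f2.png",S["wrist"]["color"][:,:,::-1])
cv2.imwrite("pics/f3.png",cv2.resize(S["top"]["color"][140:240,150:290],None,fx=5,fy=5,interpolation=cv2.INTER_CUBIC)[:,:,::-1])
goal([.6065,.249,.24],-7.6)
E
```

```text
7.85 [0.6065 0.248  0.2405] [-0.27 -0.55  0.53] 0.020453302254027306 [ 0.  -0.1  0.3  0.   0.  -0.1]
shift mm [ 0.5  0.6 -0.2] turn [-0.02  0.03 -0.03] tool axes
 [[ 0.001  0.133  0.991]
 [ 0.     0.991 -0.133]
 [-1.     0.     0.   ]]
```

View pics/f1.png

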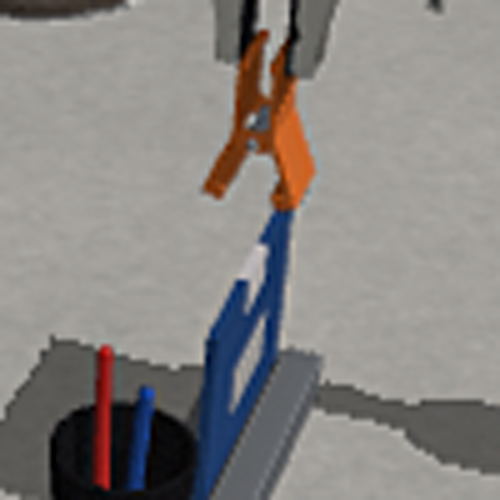

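View pics/f2.png

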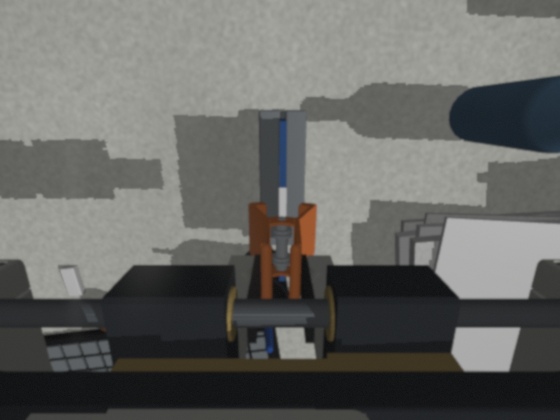

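View pics/f3.png

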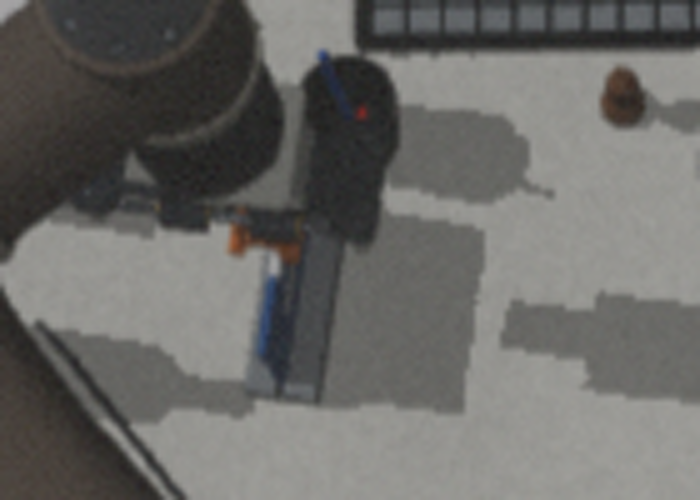

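```bash
python3 - <<'E'
from h import *
import pickle
S=pickle.load(open("s3.pkl","rb"));w=S["wrist"]
cv2.imwrite("pics/f4.png",cv2.resize(w["color"][100:320,230:340],None,fx=5,fy=5,interpolation=cv2.INTER_CUBIC)[:1100,:,::-1][0:600])
cv2.imwrite("pics/f5.png",cv2.resize(w["color"][190:310,230:340],None,fx=5,fy=5,interpolation=cv2.INTER_CUBIC)[:,:,::-1])
hs=cv2.cvtColor(w["color"],cv2.COLOR_RGB2HSV)
m=cv2.inRange(hs,(105,130,40),(125,255,255))
for v in range(118,215,8):
    x=np.nonzero(m[v,250:320])[0]
    print(v,(x.min()+250,x.max()+250) if len(x) else None,w["color"][v,276:292].sum(1).tolist() if v>180 else "")
E
```

```text
118 None 
126 (np.int64(280), np.int64(285)) 
134 (np.int64(280), np.int64(285)) 
142 (np.int64(280), np.int64(285)) 
150 (np.int64(280), np.int64(285)) 
158 (np.int64(280), np.int64(285)) 
166 (np.int64(280), np.int64(285)) 
174 (np.int64(280), np.int64(284)) 
182 (np.int64(280), np.int64(284)) [197, 194, 194, 205, 209, 209, 211, 208, 212, 223, 255, 283, 296, 299, 299, 300]
190 None [199, 228, 315, 433, 500, 517, 520, 522, 516, 491, 429, 351, 305, 299, 296, 298]
198 None [197, 227, 318, 429, 498, 517, 524, 522, 516, 490, 429, 346, 305, 298, 296, 295]
206 None [201, 227, 318, 429, 498, 519, 522, 522, 513, 477, 404, 329, 301, 296, 297, 297]
214 None [199, 223, 309, 420, 488, 507, 516, 512, 505, 471, 396, 328, 300, 295, 295, 298]
```

View pics/f4.png

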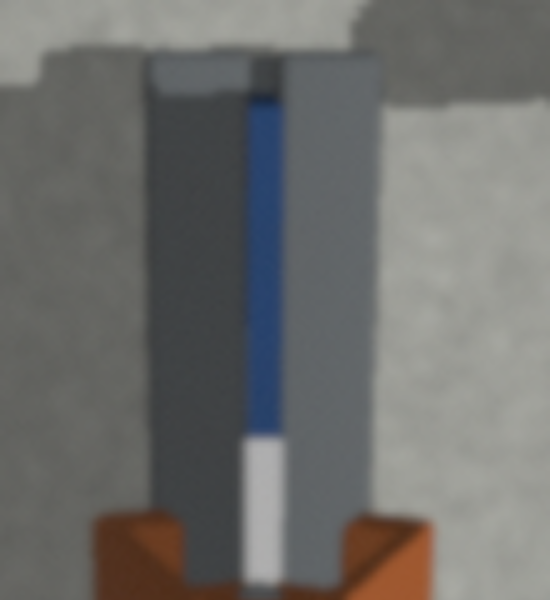

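View pics/f5.png

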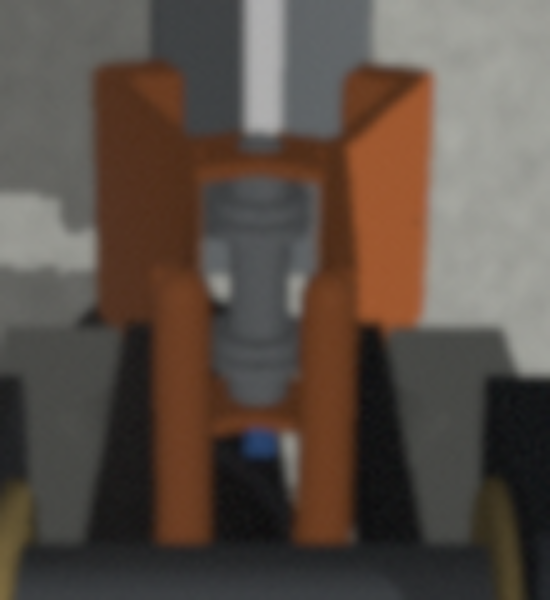

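```bash
python3 - <<'E'
from h import *
import pickle
S=pickle.load(open("s3.pkl","rb"));w=S["wrist"];s=S["scene"]
W=lambda x,y:(230+(x+.5)/5-.5,190+(y+.5)/5-.5)
C=lambda x,y:(320+(x+.5)/5-.5,170+(y+.5)/5-.5)
print("pin +x end",tri(w,W(254,395),s,C(260,120)))
print("file near end",plane(w,282.5,120,.14),"mark end",plane(w,282.6,187,.14),"mid mark lower",plane(w,282.4,214,.14))
for z in (.275,.28,.285): print(z,"handles -x end",plane(w,*W(180,270),z),plane(w,*W(331,272),z))
for z in (.188,.193): print(z,"jaw bottoms -x end",plane(w,*W(128,66),z),plane(w,*W(390,70),z))
for z in (.228,.232):print(z,"pin -x end",plane(w,*W(261,180),z), "pin far",plane(w,*W(254,395),z))
print("jaw bottoms +x scene",[plane(s,*C(*p),.190) for p in[(215,192),(280,207)]],"handles +x",[plane(s,*C(*p),.28) for p in[(263,33),(292,45)]])
E
```

```text
pin +x end (array([0.61875156, 0.2468609 , 0.23502533]), np.float64(0.0009768421744726363))
file near end [0.53130462 0.2598204  0.14      ] mark end [0.58785258 0.25247218 0.14      ] mid mark lower [0.61271757 0.24902049 0.14      ]
0.275 handles -x end [0.58423295 0.24375164 0.275     ] [0.58637729 0.25822965 0.275     ]
0.28 handles -x end [0.58218669 0.24427535 0.28      ] [0.58425677 0.25825195 0.28      ]
0.285 handles -x end [0.58014043 0.24479907 0.285     ] [0.58213624 0.25827424 0.285     ]
0.188 jaw bottoms -x end [0.58630572 0.23175307 0.188     ] [0.59209322 0.27041417 0.188     ]
0.193 jaw bottoms -x end [0.5849841  0.23233915 0.193     ] [0.59064653 0.27016477 0.193     ]
0.228 pin -x end [0.59268971 0.25074791 0.228     ] pin far [0.62235876 0.24589531 0.228     ]
0.232 pin -x end [0.59127798 0.25091775 0.232     ] pin far [0.6203269  0.24616658 0.232     ]
jaw bottoms +x scene [array([0.62176033, 0.22818074, 0.19      ]), array([0.62717175, 0.26258121, 0.19      ])] handles +x [array([0.60922269, 0.24375772, 0.28      ]), array([0.617814  , 0.25936205, 0.28      ])]
```

Emit:
carry_out:
  series:
    - [[0,1,-0.5,-0.5,0,0],[25,1,-0.5,-0.5,0,0],[45,1,-0.5,-0.5,0,0],[60,1,-0.5,-0.5,0,0],[70,1,-0.5,-0.5,0,0],[75,1,-0.5,-0.5,0,0],[75,1,-0.5,-0.5,0,0],[75,1,-0.5,-0.5,0,0]]

```text
clock: 9.0
tool_pos: [0.6066, 0.2502, 0.1657]
orientation: [37.5, 89.9, 30.4]
force: [0.3, 0.4, -0.5]
opening: 0.0202
```

```bash
python3 - <<'E'
from h import *
o=get_obs();print(o["clock"],o["tool_pos"].round(4),o["force"].round(2),o["moment"].round(3),o["opening"],o["qvel"].round(1))
import pickle
S={n:snapshot(n) for n in("scene","top","wrist")};pickle.dump(S,open("s4.pkl","wb"))
a=cv2.resize(S["scene"]["color"][180:270,320:420],None,fx=4,fy=4,interpolation=cv2.INTER_CUBIC)
b=cv2.resize(S["wrist"]["color"][160:310,230:340],None,fx=4,fy=4,interpolation=cv2.INTER_CUBIC)[:,:400]
b=b[:600]; a=np.pad(a,((0,b.shape[0]-360),(0,0),(0,0)))
cv2.imwrite("pics/f6.png",np.hstack([a,b])[:,:,::-1])
E
```

```text
9.0 [0.6066 0.2502 0.1657] [ 0.31  0.37 -0.46] [-0.011 -0.041 -0.062] 0.020236828903281875 [ 0.  -0.1 -0.1 -0.   0.1  0. ]
```

View pics/f6.png

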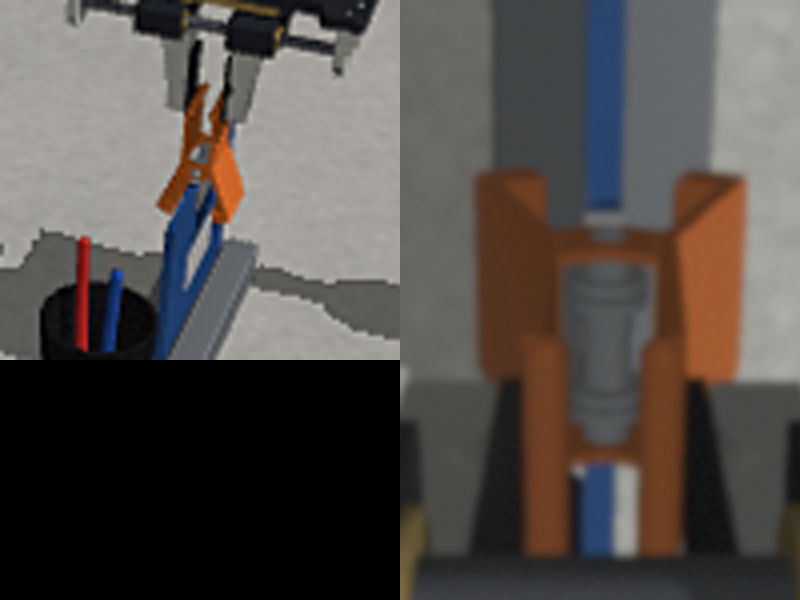

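```bash
python3 - <<'E'
from h import *
import pickle
S=pickle.load(open("s4.pkl","rb"));w=S["wrist"]
W=lambda x,y:(230+(x-400+.5)/4-.5,160+(y+.5)/4-.5)
a=plane(w,*W(604,0),.14);b=plane(w,*W(604,211),.14)
print("file",a,b,np.degrees(np.arctan2(*(b-a)[1::-1])),"mark end",b)
d=np.array([.991,-.132,0]);print("mark mid",b+.018*d)
j=[plane(w,*W(x,y),.1185) for x,y in[(512,173),(710,176)]]
jm=(j[0]+j[1])/2;print("jaw -x end",j,jm,"mid",jm+.02*d, "yaw",np.degrees(np.arctan2(*(j[1]-j[0])[1::-1]))-90)
p=[plane(w,*W(606,265),.160),plane(w,*W(604,425),.160)];print("pin",p)
n=np.array([.132,.991,0]);print("lateral jaw-file",(jm-b)@n,"pin-file",[(q-b)@n for q in p])
E
```

```text
file [0.55325974 0.25674387 0.14      ] [0.58791347 0.25246294 0.14      ] -7.042331535739295 mark end [0.58791347 0.25246294 0.14      ]
mark mid [0.60575147 0.25008694 0.14      ]
jaw -x end [array([0.58528728, 0.2359301 , 0.1185    ]), array([0.59028001, 0.27164546, 0.1185    ])] [0.58778364 0.25378778 0.1185    ] mid [0.60760364 0.25114778 0.1185    ] yaw -7.957932643524714
pin [array([0.59032224, 0.25245518, 0.16      ]), array([0.61695737, 0.2488585 , 0.16      ])]
lateral jaw-file 0.001295783400304312 pin-file [np.float64(0.000310266091347472), np.float64(0.000261796245465383)]
```

Emit:
carry_out:
  series:
    - [[4,-0.5,-1,0,0,0],[7,-0.5,-1,0,0,0],[8,-0.5,-1,0,0,0],[8,-0.5,-1,0,0,0],[8,-0.5,-1,0,0,0],[8,-0.5,-1,0,0,0]]

```text
clock: 9.9
tool_pos: [0.6054, 0.2497, 0.1572]
orientation: [31.5, 90.0, 24.4]
force: [-2.0, -0.2, 5.3]
opening: 0.0203
```

Emit:
carry_out:
  series:
    - [[1,0,0,0,0,0],[1,0,0,0,0,0],[1,0,0,0,0,0]]

```text
clock: 10.28
tool_pos: [0.6054, 0.2497, 0.1564]
orientation: [26.8, 90.0, 19.7]
force: [-1.2, 0.3, 6.2]
opening: 0.0201
```

Emit:
carry_out:
  series:
    - [[1,0,0,0,0,0],[1,0,0,0,0,0],[1,0,0,0,0,0]]

```text
clock: 10.65
tool_pos: [0.6055, 0.2497, 0.1556]
orientation: [23.6, 90.0, 16.5]
force: [-2.7, -0.2, 7.0]
opening: 0.0206
```

Emit:
carry_out:
  series:
    - [[-3,0,0,0,0,0],[-3,0,0,0,0,0],[-3,0,0,0,0,0],[-3,0,0,0,0,0]]

```text
clock: 11.15
tool_pos: [0.6053, 0.2496, 0.1579]
orientation: [-150.1, 90.0, -157.2]
force: [-0.8, 0.7, 3.8]
opening: 0.0203
```

```bash
python3 - <<'E'
from h import *
o=get_obs();print(o["clock"],o["tool_pos"].round(4),o["force"].round(2),o["moment"].round(3),o["opening"],o["qvel"].round(1))
import pickle
S={n:snapshot(n) for n in("scene","top","wrist")};pickle.dump(S,open("s5.pkl","wb"))
a=cv2.resize(S["scene"]["color"][180:270,330:400],None,fx=6,fy=6,interpolation=cv2.INTER_CUBIC)[:540,:400]
b=cv2.resize(S["wrist"]["color"][160:310,230:340],None,fx=4,fy=4,interpolation=cv2.INTER_CUBIC)[:540,:400]
cv2.imwrite("pics/f7.png",np.hstack([a,b])[:,:,::-1])
for i in range(3): print(get_obs()["force"])
E
```

```text
11.15 [0.6053 0.2496 0.1579] [-0.82  0.71  3.83] [-0.082  0.463 -0.   ] 0.02029334509157272 [-0.   0.   0.1  0.  -0.  -0. ]
[-1.3000967  -0.91493504  4.13632317]
[-1.3000967  -0.91493504  4.13632317]
[-1.3000967  -0.91493504  4.13632317]
```

View pics/f7.png

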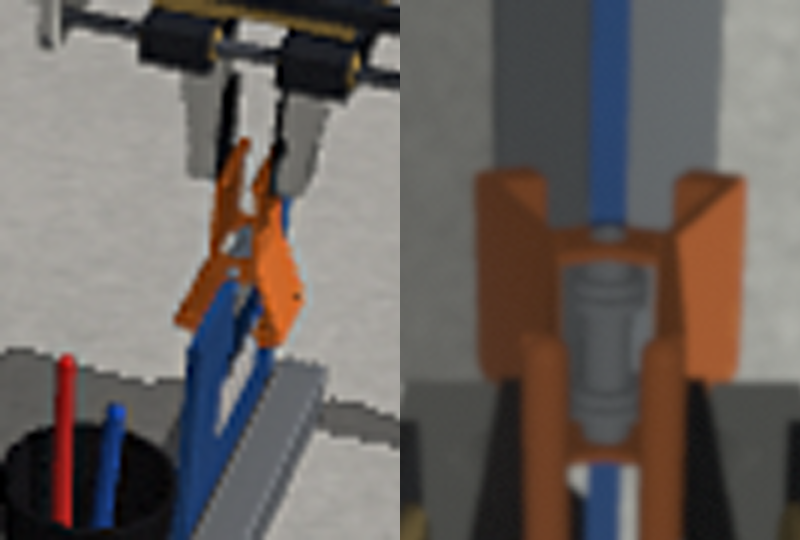

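Emit:
carry_out:
  series:
    - [[-0.8,0,0,0,0,0],[-0.8,0,0,0,0,0],[-0.8,0,0,0,0,0],[-0.8,0,0,0,0,0]]

```text
clock: 11.8
tool_pos: [0.6052, 0.2497, 0.1587]
orientation: [-160.5, 90.0, -167.6]
force: [-0.3, 0.7, 2.6]
opening: 0.0202
```

Emit:
carry_out:
  series:
    - [[0,0,0,0,0,0],[0,0,0,0,0,0]]

```text
clock: 12.05
tool_pos: [0.6052, 0.2497, 0.1587]
orientation: [-143.4, 90.0, -150.5]
force: [-0.9, 0.5, 2.9]
opening: 0.0201
```

```bash
python3 - <<'E'
from h import *
import pickle
F=[];
for i in range(6):
    w=snapshot("wrist"); F.append(np.r_[get_obs()["force"],get_obs()["moment"]])
print(np.round(F,2)); o=get_obs();print(o["tool_pos"],o["opening"],o["clock"])
W=lambda x,y:(230+(x-400+.5)/4-.5,160+(y+.5)/4-.5)
b=cv2.resize(w["color"][130:310,230:340],None,fx=4,fy=4,interpolation=cv2.INTER_CUBIC)[:600]
s=snapshot("scene");a=cv2.resize(s["color"][205:250,345:395],None,fx=8,fy=8,interpolation=cv2.INTER_CUBIC)[:540,:400];a=np.pad(a,((0,240),(0,0),(0,0)))[:600]
cv2.imwrite("pics/f8.png",np.hstack([a,b])[:,:,::-1][:, :800])
h=cv2.cvtColor(w["color"],cv2.COLOR_RGB2HSV); m=cv2.inRange(h,(105,130,40),(125,255,255))
for v in(150,180,205):
    x=np.nonzero(m[v,250:320])[0]+250;print(v,x.min(),x.max(),plane(w,x.mean(),v,.139))
E
```

```text
[[-0.36 -0.21  2.12 -0.01  0.31 -0.02]
 [-0.28  0.1   1.67 -0.05  0.31  0.01]
 [-0.8  -0.08  2.11 -0.02  0.31 -0.01]
 [-1.36  1.4   2.78 -0.01  0.37 -0.03]
 [-1.36 -0.16  2.29 -0.03  0.32 -0.01]
 [-0.87  0.21  1.94  0.01  0.36  0.01]]
[0.60523081 0.24963971 0.15874373] 0.020276527058969807 12.35
150 279 286 [0.54545095 0.258137   0.139     ]
180 278 285 [0.56376965 0.25527461 0.139     ]
205 278 285 [0.57991767 0.25329215 0.139     ]
```

View pics/f8.png

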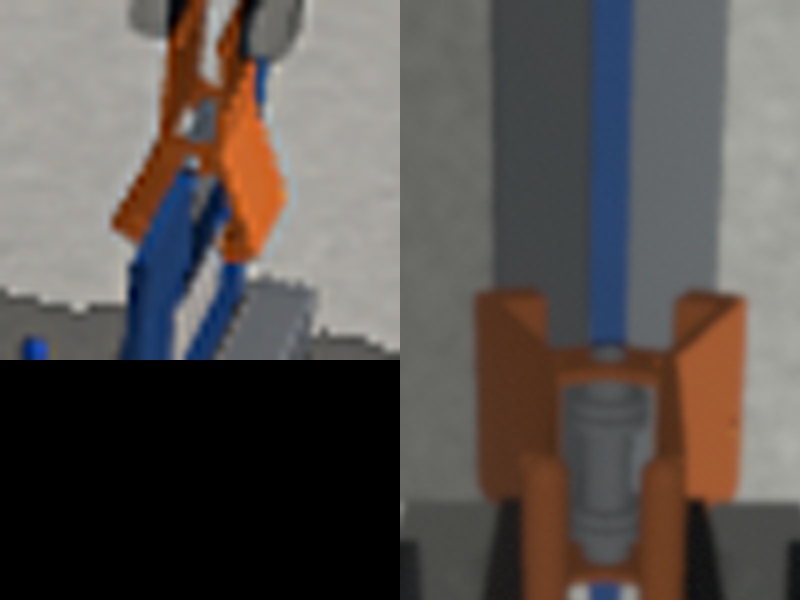

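The force holds steady at about 2–3 N, the clip hasn't shifted in the grip, and both jaws are clear of the file. Handing in now.

```bash
python3 -c "
from plant import *
print(close_job());o=get_obs();print(o['clock'],o['force'],o['opening'],o['tool_pos'])"
```

```text
the job is handed in; nothing more can be done
None
the job is handed in; nothing more can be done
```

The clip is on the white mark of the blue file, held squeezed open and resting lightly on the edge. I handed it in at about 12.4 s. I picked it up by the handles with a light pinch, lifted it clear of the desk and squeezed it fully open (20 mm over the handles). I then lowered it over the mark until the edge came up against the pin.

**Last checks:**
- **Push on the file:** the upward force read about 2.1 N, or roughly 2.8 N after allowing for the clip's weight.
- **Position:** at the last measurement before contact, the clip was within about 1 mm of the mark's middle and of the file's centre line, and within about 1° of square. The later pictures show no shift of the clip in the fingers.
- **Jaws:** both stand clear of the file on either side.

**What disagreed:**
- **Early contact:** the edge met the pin about 5 mm sooner than I estimated, probably because the clip settled in the fingers as it opened. The push briefly reached about 7 N before I backed off.
- **Sideways force:** about 1 N along the file remained, which I took to be friction and left alone.
- **Fingertips:** in the pictures they seemed to end higher than the stated tool point, so I gripped 5 mm lower than planned.

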